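Wind down the fourth leg of the instrument platform

ROBOT

A 6-joint arm with a two-finger parallel gripper is mounted at the origin on a cart in front of the work surface, level with it; the furniture and walls round the work are solid. World frame = base frame: x ahead of the robot, y to its left, z up, the work surface at z = 0. Lengths are in m, angles in degrees, forces in N, time in s.
With the tool pointing down it reaches from about 0.375 to 0.9 m from the base axis. Payload 3.1 kg.
Tool frame: the origin (TCP) lies between the finger pads; the fingertips stand 11 mm ahead of it and the grasp point (between the pads) lies 8 mm behind it; x points along the fingers, y is the direction in which the jaws open and shut, and the axes are right-handed (so a half turn about x gives the same grasp; the last joint's range is limited). The gripper opens to 87 mm and grips with 3 to 60 N. Pads are 19 mm wide; open, the fingers measure 117 mm over their backs; the gripper's body (75 mm by 190 mm) begins 51 mm behind the grasp point.
Start: joints at [-85.629, 30.224, 82.088, -0, 67.689, -10.227], TCP at [0.158, -0.605, 0.234] pointing down, gripper open.
Joint ranges: [-176.69, 176.69], [-43.24, 126.21], [12.49, 139.97], [-82, 262], [0, 151.66], [-163.58, 163.58]. Speed limits (degrees/s): [159.86, 159.86, 180, 180, 180, 180].

INTERFACE

Orientations are given as a 3x3 rotation matrix whose columns are the frame's x, y, z axes.
In Python, from rig import bot gives the robot as it stands.
- The arm moves only by the shell command python3 -m inch 'ROWS' [OPENING]. ROWS is a JSON object of lists of equal length, an entry for each row: "dp": the shift along the tool's x, y, z in mm, a list of three; "yaw": the turn about the tool's x in degrees. In form: {"dp": [[tx, ty, tz], ...], "yaw": [yaw, ...]}. A call has 1 to 20 rows; each row shifts and turns the commanded pose from where the row before left it, along the tool's axes as they then stand; what a row does not reach is not made up. A row lasts 1/12 s, in which the tool goes at most 41.7 mm and 7.16 degrees, less where a joint would pass 70% of its speed; a pose out of reach is approached as far as the arm can. A call is refused whole if a number of a shift passes 41.7 or a number of a turn 7.16, either way. A call with a gripper value outside its range is refused whole. OPENING is the finger opening in mm, from 0 to 87, set as the call begins (- or left out, the last holds). The fingers move at their own pace and stop on an object; the grip force is fixed at half the most. Time passes only in rows, so rows that do not move let the fingers close. It gives the time, the measured TCP pose, the force and the opening at its end, in the units of the state.
- bot.read_state(): the state, without advancing time (a new reading comes with each control period).
- bot.capture(name): name is "side" or "top" or "wrist"; returns a dict with "color" (384x512x3 uint8, red, green, blue), "intrinsics" (3x3 intrinsics, pixels), "k1" (the pictures are not rectified: a ray, as slopes to the right and down, at radius r is drawn at 1 + k1 r^2 times it, then the intrinsics apply), "pose" (4x4, takes a point from camera to world coordinates). Camera axes: x right, y down, z forward; pixel columns grow to the right and rows downward; lengths in m; the calibration is good to about 2 mm. A picture is of the moment at which its call begins. There is no depth.
- bot.hand_in(): hands the job in, once; it reports no verdict.
The state is a dict: "time_s": time; "joint_positions": joint angles; "qvel": joint speeds; "tau": joint torques, N m; "position": TCP position; "tcp_rot": TCP orientation; "force": force on the tool from outside, world axes, zero at the start; "moment": the same for the moment, N m; "opening": opening from 0.0 (shut) to 1.0 (fully open).
Only numpy, scipy, OpenCV 4.12 (cv2) and the standard library are available. Lean on these libraries where they do the work, as an engineer would, in place of code of your own. Each camera call takes 0.05 s, during which the arm holds its last target.

TASK

The instrument platform stands on three legs and its crank-down leg still hangs in the air. Slide the loose rubber pad under that leg so that its foot will come down inside the pad's cup, then wind the crank clockwise (seen from above) until the foot stands firmly on the pad: stop and let go when the crank has become about twice as heavy to turn as it was in the free part of the travel, and never wind on hard, which would jack the platform up. Do not knock the other things about.

Things in the scene. Friction and masses are not known exactly. Their poses are not given: they have to be found in the camera images.
- platform: Fixed drilled aluminium plate 200 x 300 mm, top 110 mm above the worktop, on three set legs (each on its own fixed black pad with tongue) and a grey crank-down leg (jack) at its front right corner. Origin: worktop point under the jack's axis; z up, +x towards the plate's back, +y along its front edge. The plate covers x 47 to 247, y -45 to 255 mm. On it: fixed slide box and dish, loose case.
- jack_axis (a point): On the jack's vertical axis, at worktop height (the platform's origin). Grey tube, 46 mm across at most, 74 to 184 mm high, bracket on its +x side. Under it a ram with an adjusted stud, a ribbed rubber buffer and a steel foot 34 mm across, whose sole starts 28 to 52 mm above the worktop (set differently each time, not measured). The foot moves straight up and down only.
- crank: Steel crank on top of the jack, fills heights 182 to 195 mm. Origin: on the jack's axis, 182 mm up; +x points along the arm to the knob, 55 mm out. Turns about the vertical; clockwise from above lowers the foot 18 mm a turn; 1 to 2.8 turns are needed. At the start the arm never points within 60 degrees of the platform's -x, so the front of the leg is clear.
- knob: Upright black crank knob, 20 mm in diameter, 58 mm tall, spins freely on the crank's end. Origin: centre of its underside, 191 mm up. Free running takes a tangential push of about 3.6 N. Once the foot bears, its buffer (20 N per mm) adds about 3 N per further radian: 7 N (foot load 70 N) is right, 5.4 N (35 N) the least, 9.3 N (110 N) too much.
- crank_knob (a point): Centre of the knob's top, 249 mm above the worktop, 55 mm from the jack's axis. Grip the upper 45 mm of the knob from above. Dry friction holds the crank where it is let go (from loads well over 70 N it may creep back a little). For the same reason the force left on a held knob after a stop can be off by the free drag, or reversed; its rise as the crank is turned on is what tells the load.
- foot_pad: Loose black rubber pad, about 220 g: a round cup 60 mm across, 16 mm high, with a flat tongue 26 mm wide and 14 mm thick reaching 107 mm from the cup's centre along the pad's -x. Origin: centre of the cup's underside, z up. Take it across the tongue, about 88 mm from the cup's centre (three ribs there), and slide it on the worktop.
- pad_cup (a point): Centre of the pad's cup, on the cup's floor, 10 mm above the pad's underside. The recess is 48 mm across and 6 mm deep; the foot (34 mm) belongs inside it.
- objective_case: Loose clear objective case with black foot, 39 mm across, 54 mm tall, on the plate; bystander. Origin: centre of its underside.
- timer: Loose wind-up timer, cream base and blue dial, 62 x 68 x 46 mm, on the worktop in front of the platform; bystander. Origin: centre of its underside.
- bottle_violet: Loose dropper bottle with violet contents, 34 mm across, 107 mm tall, beyond the pad; bystander. Origin: centre of its underside.
- bottle_safra: Loose dropper bottle with red contents, 34 mm across, 107 mm tall, beyond the pad; bystander. Origin: centre of its underside.
- white_jar: Loose white screw-lid jar, 70 mm across, 75 mm tall, right of the pad; bystander. Origin: centre of its underside.
Not all that is in view belongs to the job. Of the things that look like the foot_pad, the middle-sized one is meant.

How it is judged (in metres and radians):
On the way, in this order (a step that is already met when the one before it is completed fails the run):
1. the pad lies flat under the hanging foot, cup on the jack's axis to 6 mm, foot not yet bearing (horizontal distance between pad_cup and jack_axis below 0.006 m and angle between foot_pad's own z axis and vertical below 0.05 rad and height (world z) of foot_pad below 0.003 m and contact force between platform and foot_pad below 1 N), for 0.2 s.
2. the foot bears on the pad with more than 35 N (contact force between platform and foot_pad above 35 N), for 0.3 s.
At the end, for the whole second after the job is handed in: The pad lies flat and at rest with its cup centred under the jack to within 6 mm, and the foot stands in it with 35 to 110 N, the crank let go (contact force between platform and foot_pad between 35 and 110 N and horizontal distance between pad_cup and jack_axis below 0.006 m and angle between foot_pad's own z axis and vertical below 0.05 rad and linear speed of foot_pad below 0.01 m/s); the robot touches nothing.
It fails at once if the foot is wound down onto the pad with more than 110 N (the platform would be jacked up) (contact force between platform and foot_pad above 110 N).
It fails at once if a bystander is shifted by more than 30 mm or tipped over (distance of any of objective_case, timer, bottle_violet, bottle_safra, white_jar from where it was at the start of the episode above 0.03 m or angle between any of objective_case, timer, bottle_violet, bottle_safra, white_jar's own z axis and vertical above 0.5 rad).
It also fails if it takes over 72 s, if anything falls off the work surface, if the arm or the gripper's body presses on something with over 40 N, if the wrist force passes 120 N, or if a joint passes its speed limit or range.

## Working session

There is one attempt and no reset: what is moved stays moved. The work goes in short steps, Python scripts to look and compute and a shell command to move; the robot and the scene stay as the last step left them, time stands still between calls to the robot, and variables do not carry over. Pictures are saved under pics/ and viewed, and the job is handed in when it is done.

```bash
ls; mkdir -p pics
python3 - <<'E'
from rig import bot
import cv2,numpy as np
for n in ["side","top","wrist"]:
    c=bot.capture(n); cv2.imwrite(f"pics/{n}0.png",c["color"][:,:,::-1])
    print(n,c["intrinsics"].tolist(),c["k1"],np.round(c["pose"],4).tolist())
s=bot.read_state(); print(s)
E
```

```text
pics
side [[418.221644908007, 0.0, 251.79221910524666], [0.0, 418.221644908007, 195.4359793815845], [0.0, 0.0, 1.0]] -0.05504979362662389 [[-0.5934, -0.5982, 0.5385, -0.0723], [-0.8048, 0.4502, -0.3868, 0.3934], [-0.0111, -0.6629, -0.7486, 1.0109], [0.0, 0.0, 0.0, 1.0]]
top [[348.8309996826054, 0.0, 256.08471211586203], [0.0, 348.8309996826054, 189.56642321298497], [0.0, 0.0, 1.0]] -0.01737950615834544 [[-0.03, -0.9987, 0.0416, 0.4636], [-0.9993, 0.029, -0.0247, -0.0233], [0.0235, -0.0423, -0.9988, 1.1862], [0.0, 0.0, 0.0, 1.0]]
wrist [[306.7853700008453, 0.0, 253.17638466339838], [0.0, 306.7853700008453, 191.69978182636677], [0.0, 0.0, 1.0]] -0.04540032693307292 [[0.2529, -0.9345, -0.2504, 0.2262], [-0.9675, -0.2449, -0.0629, -0.5872], [-0.0025, 0.2582, -0.9661, 0.3838], [0.0, 0.0, 0.0, 1.0]]
{'time_s': 0.15, 'joint_positions': array([-8.56263026e+01,  3.02666345e+01,  8.21421803e+01,  1.07226962e-03,
        6.76879152e+01, -1.02268860e+01]), 'qvel': array([ 0.03191393, -0.13935723, -0.21496273, -0.017098  , -0.02533991,
       -0.01320353]), 'tau': array([ 3.14057252e-04, -4.40431309e+01, -1.76842296e+01,  6.33645128e-02,
        5.52469573e-02, -9.69049779e-05]), 'position': array([ 0.15754401, -0.6042399 ,  0.23278268]), 'tcp_rot': array([[-1.11485540e-04,  2.52072229e-01, -9.67708416e-01],
       [ 1.68465965e-03, -9.67707002e-01, -2.52072054e-01],
       [-9.99998575e-01, -1.65836171e-03, -3.16770574e-04]]), 'force': array([ 0.80213652, -0.42956926, -0.37764869]), 'moment': array([ 0.02018232, -0.01180722, -0.00312958]), 'opening': 1.0006890497428642}
```

View pics/top0.png

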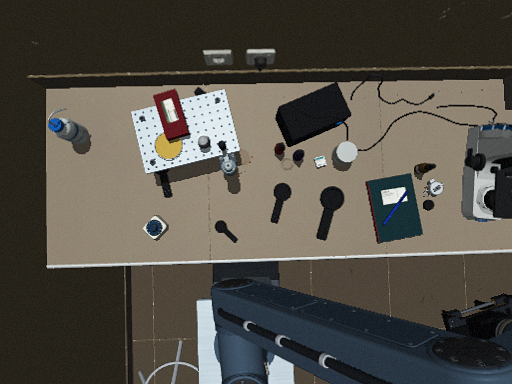

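View pics/side0.png

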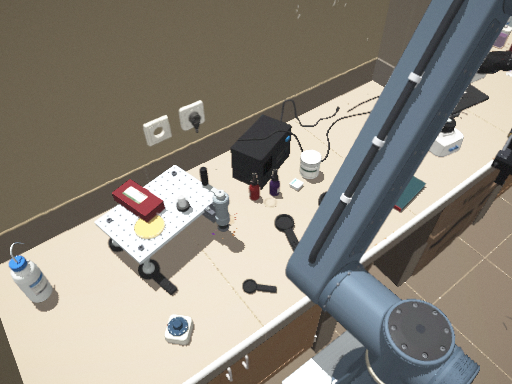

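View pics/wrist0.png

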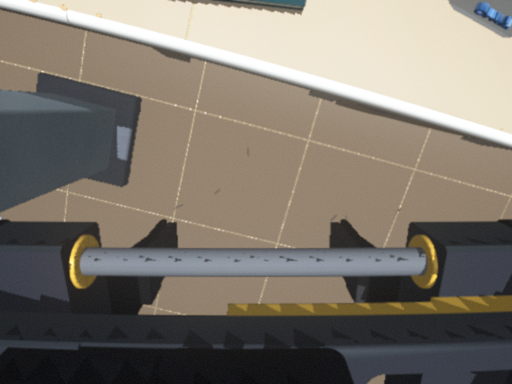

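The pad could be any of three things in the top view: small at (222,227), middle at (282,190) or large at (332,198). The fixed leg pads, e.g. (166,185), also look similar. By the description it should be the middle one at (282,190), so I'm checking with close crops.

```bash
cat > h.py <<'E'
import numpy as np, cv2
def ray(c,u,v):
    K=np.array(c["intrinsics"]);k=c["k1"]
    d=np.array([(u-K[0,2])/K[0,0],(v-K[1,2])/K[1,1]])
    x=d.copy()
    for _ in range(20): x=d/(1+k*(x@x))
    P=np.array(c["pose"]); return P[:3,3],P[:3,:3]@np.array([x[0],x[1],1])
def at(c,u,v,z):
    o,r=ray(c,u,v); return o+r*(z-o[2])/r[2]
def proj(c,p):
    P=np.array(c["pose"]);K=np.array(c["intrinsics"])
    q=P[:3,:3].T@(np.array(p)-P[:3,3]); x=q[:2]/q[2]; x=x*(1+c["k1"]*(x@x))
    return x*np.array([K[0,0],K[1,1]])+K[:2,2]
def crop(c,u0,v0,w,h,s,name):
    im=c["color"][v0:v0+h,u0:u0+w,::-1]
    cv2.imwrite(name,cv2.resize(im,None,fx=s,fy=s,interpolation=cv2.INTER_CUBIC))
E
python3 - <<'E'
from rig import bot
from h import *
import pickle
c=bot.capture("top"); pickle.dump(c,open("top.pkl","wb"))
crop(c,125,75,130,100,6,"pics/t1.png"); crop(c,205,135,150,115,5,"pics/t2.png")
s=bot.capture("side"); pickle.dump(s,open("side.pkl","wb")); crop(s,150,160,150,115,5,"pics/s1.png")
for n,p in [("small",(222,227)),("mid",(282,188)),("big",(332,195)),("jar",(346,152)),("timer",(155,228))]: print(n,at(c,*p,0.01).round(3))
E
```

```text
small [0.39  0.066 0.01 ]
mid [ 0.515 -0.14   0.01 ]
big [ 0.487 -0.309  0.01 ]
jar [ 0.632 -0.363  0.01 ]
timer [0.394 0.289 0.01 ]
```

View pics/t1.png

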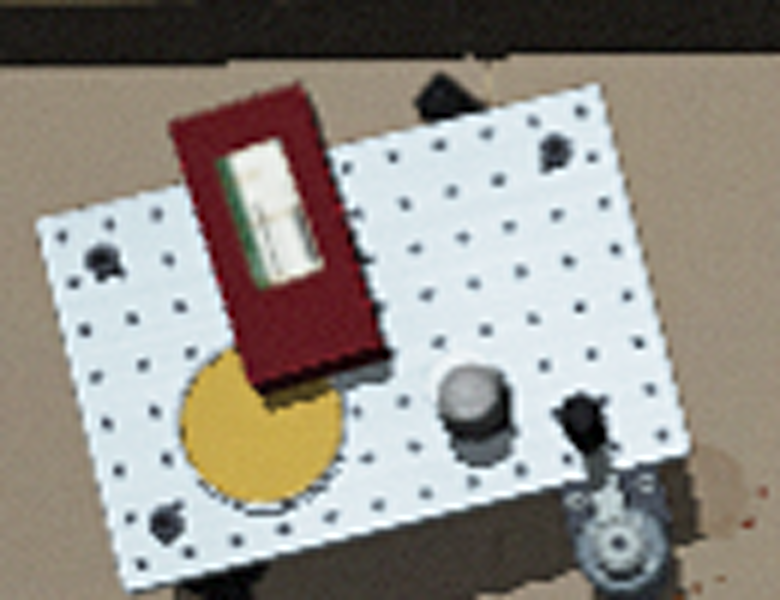

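View pics/t2.png

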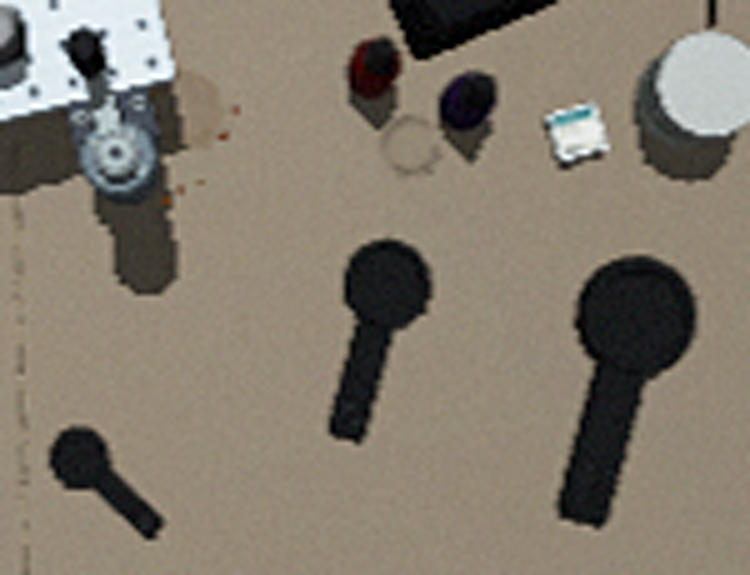

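View pics/s1.png

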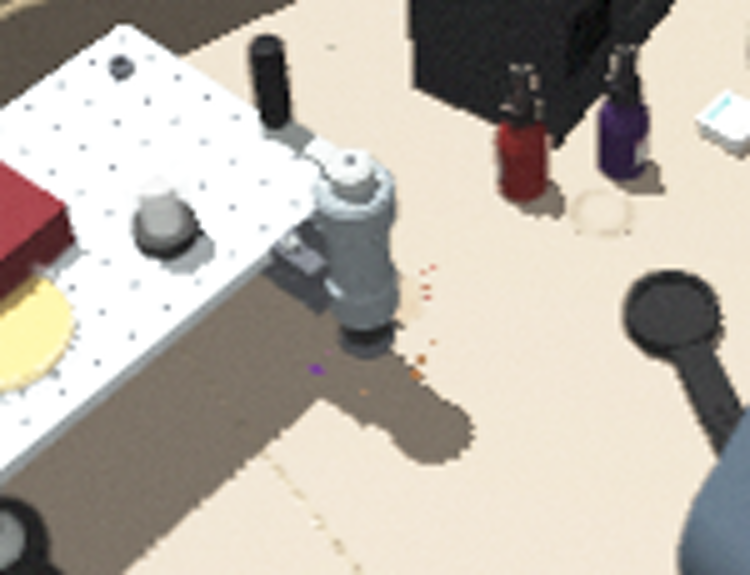

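The crops confirm it. The middle pad at top px (282,191) has a cup of about 60 mm and about 108 mm to the tongue's tip. The others are clearly smaller or larger. Next I locate the platform, jack, knob and pad.

Run:
```python
from h import *
import pickle
from scipy.optimize import least_squares
c=pickle.load(open("top.pkl","rb")); s=pickle.load(open("side.pkl","rb"))
T=lambda x,y,u0,v0,k:((x+.5)/k+u0-.5,(y+.5)/k+v0-.5)
t1=lambda x,y:T(x,y,125,75,6); t2=lambda x,y:T(x,y,205,135,5); s1=lambda x,y:T(x,y,150,160,5)
loc=[(247,255),(247,-45),(47,-45),(47,255)]
px=[(38,218),(600,88),(690,455),(128,592)]
W=[at(c,*t1(*p),0.110) for p in px]
A=np.array(loc)/1e3;B=np.array(W)[:,:2];a0=A.mean(0);b0=B.mean(0)
U,S,V=np.linalg.svd((A-a0).T@(B-b0)); R=V.T@np.diag([1,np.linalg.det(V.T@U.T)])@U.T
t=b0-R@a0; print("platform yaw",np.degrees(np.arctan2(R[1,0],R[0,0])),"jack",t,"resid",(A@R.T+t-B).round(4).tolist())
print("jack top",at(c,*t1(617,543),0.196)[:2],"side",at(s,*s1(350,160),0.196)[:2])
print("knob top",at(c,*t1(578,405),0.249)[:2],"side",at(s,*s1(266,42),0.249)[:2], "crankend t", )
# pad mask
g=c["color"].astype(int).max(2); m=np.zeros(g.shape,np.uint8); m[180:226,268:296]=(g[180:226,268:296]<75)
n,l,st,_=cv2.connectedComponentsWithStats(m); i=1+np.argmax(st[1:,4]); ys,xs=np.nonzero(l==i); print(st[i])
Pw=np.array([at(c,x,y,0.014)[:2] for x,y in zip(xs,ys)])
# model fit: centroid/principal axis plus iou
def inside(q,p):
    th=p[2];d=q-p[:2];a=d@[np.cos(th),np.sin(th)];b=d@[-np.sin(th),np.cos(th)]
    return (a*a+b*b<.03**2)|((a<0)&(a>-.107)&(abs(b)<.013))
us=np.arange(262,302,.25);vs=np.arange(174,232,.25);UU,VV=np.meshgrid(us,vs)
G=np.array([at(c,x,y,0.014)[:2] for x,y in zip(UU.ravel(),VV.ravel())])
M=(c["color"].astype(np.float32).max(2)); M=cv2.remap(M,UU.astype(np.float32),VV.astype(np.float32),cv2.INTER_LINEAR).ravel()
dark=M<85
from scipy.optimize import minimize
f=lambda p:1-(inside(G,p)&dark).sum()/(inside(G,p)|dark).sum()
best=min((minimize(f,[*at(c,282,191,.014)[:2],th],method="Nelder-Mead",options=dict(initial_simplex=[[.515+a,-.14+b,th+d] for a,b,d in [(0,0,0),(.01,0,0),(0,.01,0),(0,0,.1)]])) for th in [.0,-.2,-.4,.2]),key=lambda r:r.fun)
print("pad",best.x,np.degrees(best.x[2]),best.fun)
```

```text
platform yaw 12.117501887930162 jack [0.57544931 0.03028643] resid [[-0.0004, 0.0005], [0.0015, -0.001], [-0.0005, -0.0014], [-0.0006, 0.0019]]
jack top [0.57689919 0.0316833 ] side [0.57559459 0.0320252 ]
knob top [0.63366321 0.04462271] side [0.62852445 0.04487948] crankend t
[271 183  20  41 418]
pad [ 0.50346085 -0.13938597 -0.30862002] -17.682624744575122 0.03362907842014884
```

```bash
python3 -m inch '{"dp":[[0,-25.6,-23.6],[0,-25.6,-23.6],[0,-25.6,-23.6],[0,-25.6,-23.6],[0,-25.6,-23.6],[0,-25.6,-23.6],[0,-25.6,-23.6],[0,-25.6,-23.6],[0,-25.6,-23.6],[0,-25.6,-23.6],[0,-25.6,-23.6],[0,-25.6,-23.6],[0,-25.6,-23.6],[0,-25.6,-23.6],[0,-25.6,-23.6],[0,-25.6,-23.6]],"yaw":[0,0,0,0,0,0,0,0,0,0,0,0,0,0,0,0]}' 
python3 -m inch '{"dp":[[0,0,0],[0,0,0],[0,0,0],[0,0,0],[0,0,0],[0,0,0],[0,0,0],[0,0,0],[0,0,0],[0,0,0],[0,0,0],[0,0,0],[0,0,0],[0,0,0],[0,0,0],[0,0,0],[0,0,0],[0,0,0],[0,0,0],[0,0,0]],"yaw":[-7,-7,-7,-7,-7,-7,-7,-7,-7,-7,-7,-7,-7,-7,-7,-7,-7,-7,-7,-7]}'
```

```text
time_s: 1.58
position: [0.4203, -0.1116, 0.2338]
tcp_rot: [[0.0, 0.252, -0.968], [-0.0, -0.968, -0.252], [-1.0, 0.0, -0.0]]
force: [1.9, 0.1, -0.0]
opening: 1.002
time_s: 3.25
position: [0.4197, -0.1132, 0.2336]
tcp_rot: [[0.0, 0.424, 0.906], [-0.0, 0.906, -0.424], [-1.0, 0.0, 0.0]]
force: [-0.1, -0.1, 0.2]
opening: 0.999
```

```bash
python3 -m inch '{"dp":[[0,0,0],[0,0,0],[0,0,0]],"yaw":[-3.7,-3.7,0]}'
python3 - <<'E'
from rig import bot
from h import *
import pickle
c=bot.capture("wrist"); pickle.dump(c,open("w.pkl","wb"))
cv2.imwrite("pics/w1.png",c["color"][:,:,::-1])
print(proj(c,[.5035,-.139,.014]),proj(c,[.4197,-.1126,.014]), np.round(c["pose"],3).tolist())
E
```

```text
time_s: 3.5
position: [0.4197, -0.1132, 0.2336]
tcp_rot: [[0.0, 0.308, 0.951], [-0.0, 0.951, -0.308], [-1.0, -0.0, 0.0]]
force: [0.1, -0.4, -0.5]
opening: 1.001
[254.17703166 235.109377  ] [253.73336206 168.54568161] [[0.307, 0.919, 0.246, 0.353], [0.952, -0.297, -0.079, -0.092], [0.0, 0.258, -0.966, 0.385], [0.0, 0.0, 0.0, 1.0]]
```

View pics/w1.png

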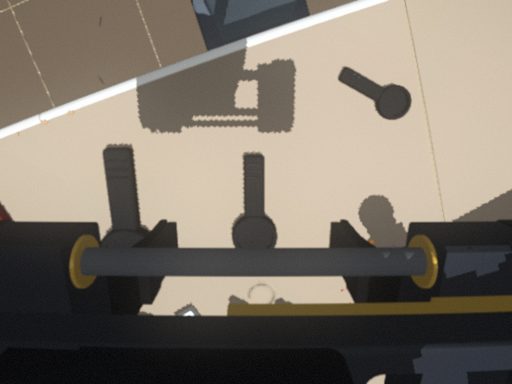

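The wrist view shows the middle pad's tongue running from (254,153) to the cup at (254,233), in line between the fingers. That matches the predicted (254,235). Descending and gripping.

```bash
python3 -m inch '{"dp":[[33,0,0],[33,0,0],[33,0,0],[33,0,0],[33,0,0],[25,0,0],[15,0,0],[8,0,0],[5,0,0],[0,0,0]],"yaw":[0,0,0,0,0,0,0,0,0,0]}' 50; python3 -m inch '{"dp":[[0,0,0],[0,0,0],[0,0,0],[0,0,0],[0,0,0],[0,0,0],[0,0,0]],"yaw":[0,0,0,0,0,0,0]}' 0;python3 - <<'E'
from rig import bot
from h import *
import pickle
c=bot.capture("wrist"); pickle.dump(c,open("w.pkl","wb"))
cv2.imwrite("pics/w2.png",c["color"][:,:,::-1])
c=bot.capture("side"); crop(c,150,160,200,150,4,"pics/s2.png")
E
```

```text
time_s: 4.38
position: [0.4198, -0.1133, 0.0151]
tcp_rot: [[-0.001, 0.31, 0.951], [0.0, 0.951, -0.31], [-1.0, 0.0, -0.001]]
force: [-0.4, 0.2, -0.4]
opening: 0.576
time_s: 4.97
position: [0.4201, -0.1134, 0.0162]
tcp_rot: [[0.001, 0.309, 0.951], [-0.001, 0.951, -0.309], [-1.0, -0.0, 0.001]]
force: [0.8, 1.1, 6.1]
opening: 0.293
```

View pics/w2.png

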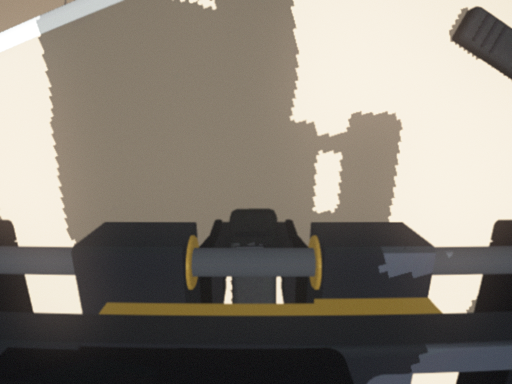

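View pics/s2.png

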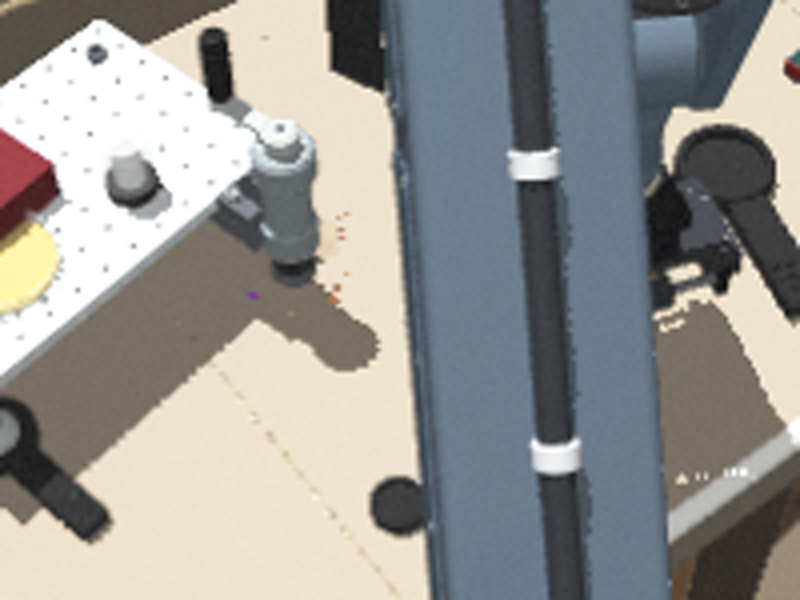

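Gripped at 25.5 mm opening, with the fingers astride the tongue at (254,250). Next I turn the pad by 18 degrees and slide it towards the jack.

```bash
python3 -m inch '{"dp":[[0,0,0],[0,0,0],[0,0,0],[0,0,0],[0,0,0],[0,0,0]],"yaw":[-3,-3,-3,-3,-3,-3]}'; python3 -m inch '{"dp":[[0,4,2],[0,8,3.5],[0,8,3.5],[0,8,3.5],[0,8,3.5],[0,8,3.5],[0,8,3.5],[0,8,3.5],[0,8,3.5],[0,8,3.5],[0,8,3.5],[0,8,3.5],[0,8,3.5],[0,8,3.5],[0,8,3.5],[0,8,3.5],[0,8,3.5],[0,8,3.5],[0,4,2],[0,0,0]],"yaw":[0,0,0,0,0,0,0,0,0,0,0,0,0,0,0,0,0,0,0,0]}';python3 - <<'E'
from rig import bot
from h import *
import pickle
c=bot.capture("top"); pickle.dump(c,open("topb.pkl","wb"))
crop(c,195,135,100,75,8,"pics/t3.png")
c=bot.capture("side"); pickle.dump(c,open("sideb.pkl","wb"));crop(c,150,160,200,150,4,"pics/s3.png")
E
```

```text
time_s: 5.57
position: [0.4211, -0.1143, 0.0162]
tcp_rot: [[0.003, -0.001, 1.0], [-0.002, 1.0, 0.001], [-1.0, -0.002, 0.003]]
force: [-0.4, -1.3, 4.9]
opening: 0.292
time_s: 7.23
position: [0.4834, 0.0314, 0.0163]
tcp_rot: [[0.001, -0.0, 1.0], [0.0, 1.0, 0.0], [-1.0, 0.0, 0.001]]
force: [-0.7, 3.0, 6.0]
opening: 0.294
```

View pics/t3.png

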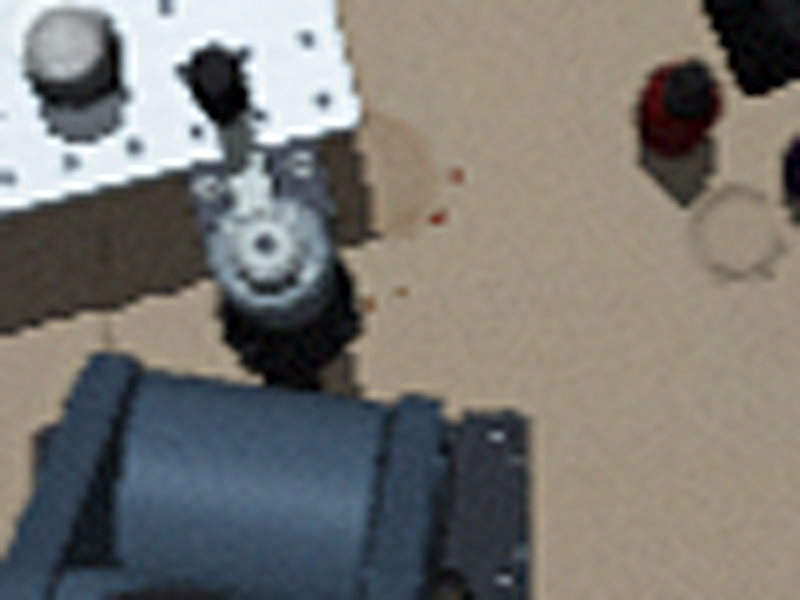

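View pics/s3.png

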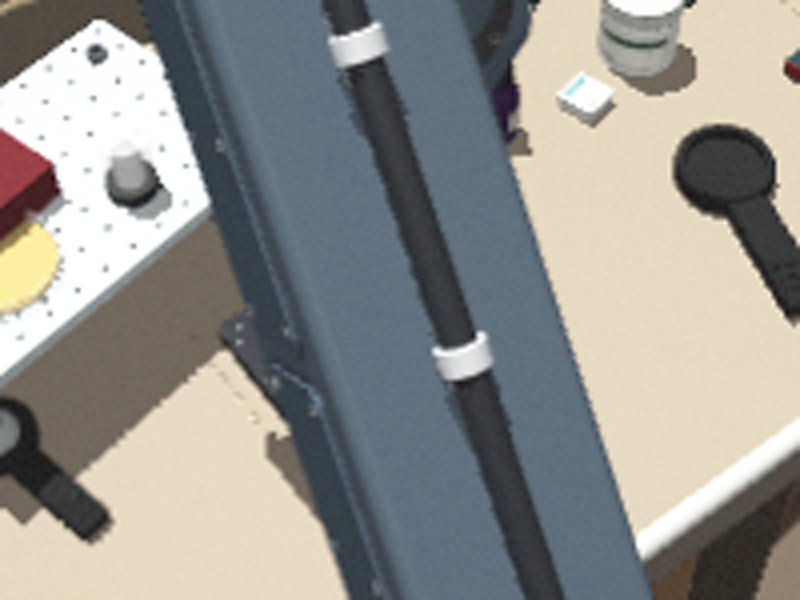

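```bash
python3 -m inch '{"dp":[[0,-0.4,1.5],[0,-0.4,1.5],[0,0,1.5],[0,0,0],[0,0,0]],"yaw":[0,0,0,0,0]}'; python3 -m inch '{"dp":[[0,0,0],[0,0,0],[0,0,0],[0,0,0]],"yaw":[0,0,0,0]}' 40;python3 -m inch '{"dp":[[-10,0,0],[-25,0,0],[-30,0,0],[-35,0,0],[-35,0,0],[-35,0,0],[-30,-10,0],[-20,-30,0],[0,-35,0],[0,-35,0],[0,-30,0],[0,-20,0],[0,0,0]],"yaw":[0,0,0,0,0,0,0,0,0,0,0,0,0]}' 40;python3 - <<'E'
from rig import bot
from h import *
import pickle
c=bot.capture("top"); pickle.dump(c,open("topb.pkl","wb"))
crop(c,195,135,100,75,8,"pics/t4.png")
c=bot.capture("side"); pickle.dump(c,open("sideb.pkl","wb"));crop(c,195,180,80,60,10,"pics/s4.png")
c=bot.capture("wrist"); pickle.dump(c,open("wb.pkl","wb"));cv2.imwrite("pics/w4.png",c["color"][:,:,::-1])
E
```

```text
time_s: 7.75
position: [0.4835, 0.0313, 0.0162]
tcp_rot: [[-0.008, 0.0, 1.0], [0.002, 1.0, -0.0], [-1.0, 0.002, -0.008]]
force: [-5.8, 3.8, 11.9]
opening: 0.293
time_s: 8.08
position: [0.4883, 0.0298, 0.0155]
tcp_rot: [[0.001, 0.0, 1.0], [-0.0, 1.0, -0.0], [-1.0, -0.0, 0.001]]
force: [-0.8, -0.2, 0.4]
opening: 0.443
time_s: 9.17
position: [0.4883, -0.1342, 0.2364]
tcp_rot: [[0.002, 0.004, 1.0], [-0.003, 1.0, -0.004], [-1.0, -0.003, 0.002]]
force: [0.3, 0.7, 0.2]
opening: 0.458
```

View pics/t4.png

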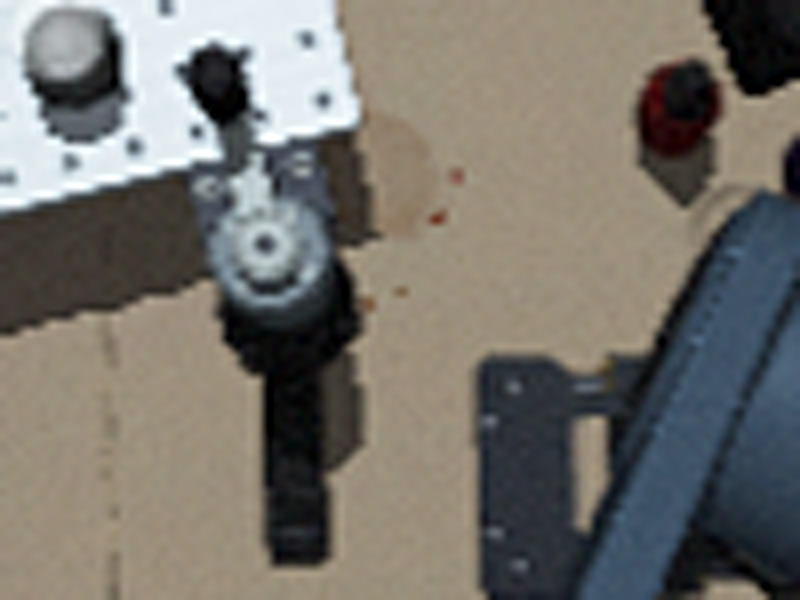

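View pics/s4.png

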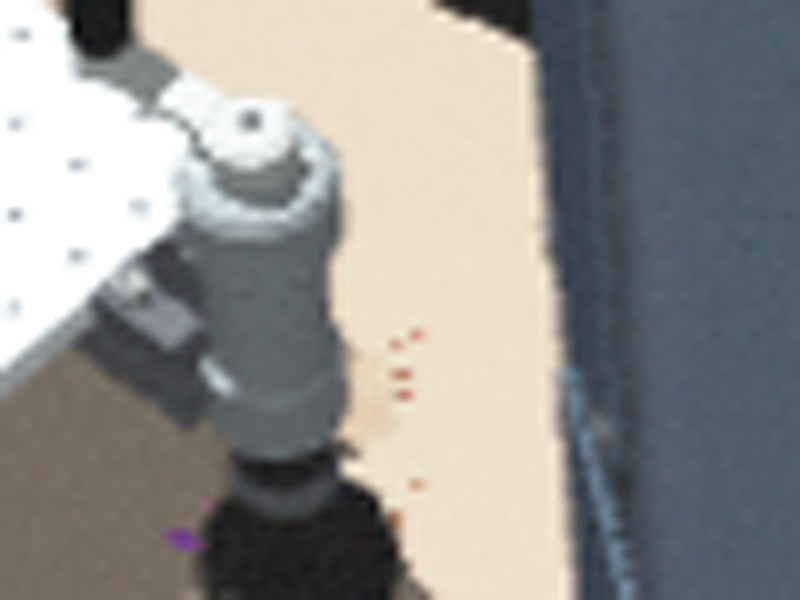

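View pics/w4.png

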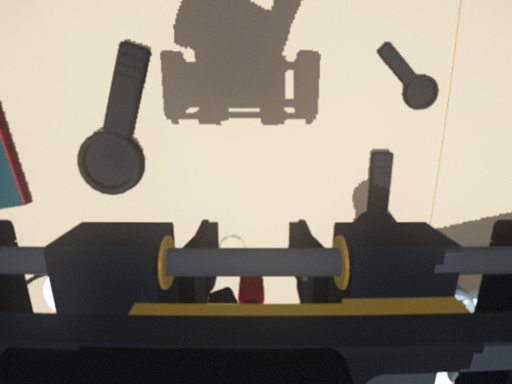

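Run:
```python
from h import *
import pickle
c=pickle.load(open("topb.pkl","rb")); s=pickle.load(open("sideb.pkl","rb"))
crop(s,190,205,80,60,10,"pics/s5.png")
# overlay predicted outlines
def outline(p,z,r=.03):
    th=p[2];R=np.array([[np.cos(th),-np.sin(th)],[np.sin(th),np.cos(th)]])
    a=np.linspace(0,2*np.pi,80); return [np.array([*(R@[r*np.cos(t),r*np.sin(t)]+p[:2]),z]) for t in a]
def tongue(p,z):
    th=p[2];R=np.array([[np.cos(th),-np.sin(th)],[np.sin(th),np.cos(th)]])
    return [np.array([*(R@q+p[:2]),z]) for q in np.array([(-.027,.013),(-.107,.013),(-.107,-.013),(-.027,-.013)])]
p=(.5715,.0305,0)
for cam,(u0,v0,w,h,k),n in [(c,(205,145,60,65,9),"t5"),(s,(195,205,80,60,10),"s5")]:
    im=cv2.resize(cam["color"][v0:v0+h,u0:u0+w,::-1],None,fx=k,fy=k,interpolation=cv2.INTER_CUBIC)
    f=lambda q:((proj(cam,q)-[u0,v0]+.5)*k-.5)
    for pts,col in [(outline(p,.016),(0,255,0)),(outline(p,0),(0,160,0)),(tongue(p,.014),(0,255,255)),(outline((.5760,.0310,0),.184,.023),(0,0,255)),(outline((.5760,.0310,0),.074,.023),(255,0,255))]:
        cv2.polylines(im,[np.array([f(q) for q in pts]).round().astype(np.int32)],False,col,1)
    cv2.imwrite(f"pics/{n}.png",im)
T=lambda x,y:((x+.5)/8+195-.5,(y+.5)/8+135-.5)
print("tip",at(c,*T(298,563),.014), "tongue near",at(c,*T(293,390),.014))
```

```text
tip [0.46320848 0.03063543 0.014     ] tongue near [0.53586902 0.03076164 0.014     ]
```

View pics/t5.png

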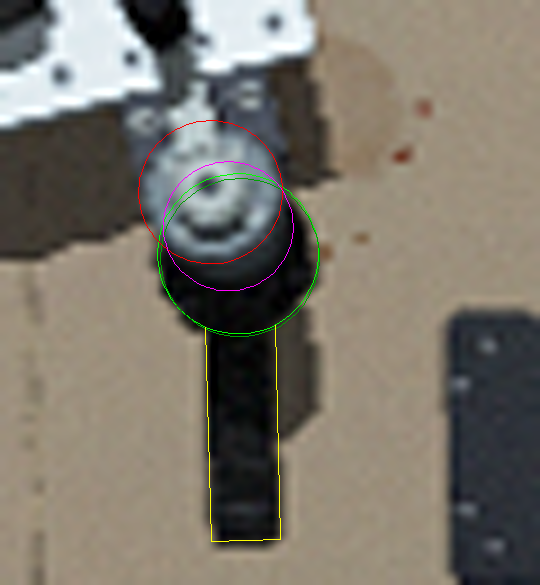

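View pics/s5.png

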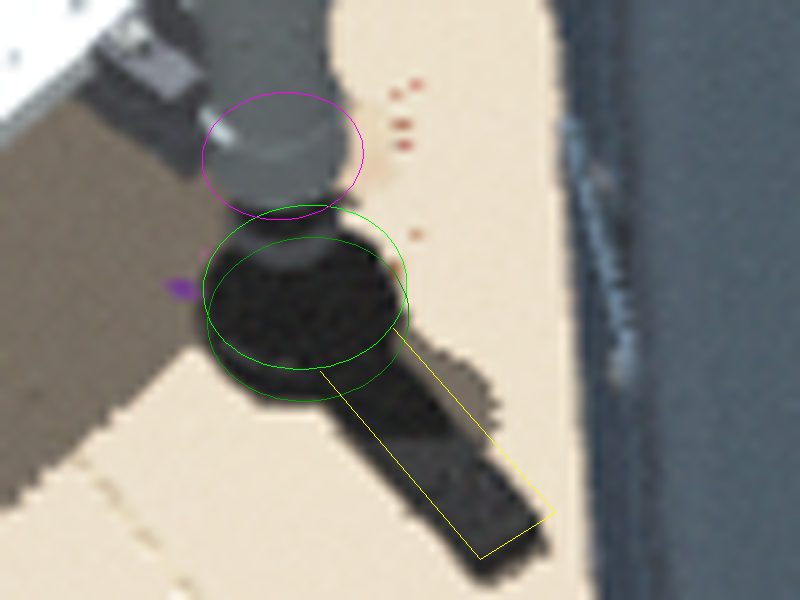

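The pad stuck to the worktop during the last 4.5 mm nudge: the tool moved only once the fingers opened. Both cameras put the cup about 5 mm short of the jack in x, with y within 1 mm. I'll regrip a little higher, so there is less down-force, and push it on.

```bash
python3 -m inch '{"dp":[[0,20,-5],[0,35,0],[0,35,0],[0,35,0],[0,25,0],[10,14,0],[30,0,0],[35,0,0],[35,0,0],[35,0,0],[33,0,0],[22,0,0],[10,0,0],[6,0,0],[0,0,0]],"yaw":[0,0,0,0,0,0,0,0,0,0,0,0,0,0,0]}' 42; python3 -m inch '{"dp":[[0,0,0],[0,0,0],[0,0,0],[0,0,0],[0,0,0],[0,0,0]],"yaw":[0,0,0,0,0,0]}' 0
```

```text
time_s: 10.57
position: [0.4823, 0.0348, 0.0191]
tcp_rot: [[-0.001, -0.001, 1.0], [0.0, 1.0, 0.001], [-1.0, 0.0, -0.001]]
force: [0.0, -1.1, 0.9]
opening: 0.486
time_s: 11.07
position: [0.4836, 0.0337, 0.0208]
tcp_rot: [[0.003, 0.001, 1.0], [-0.0, 1.0, -0.001], [-1.0, -0.0, 0.003]]
force: [-0.4, -0.4, 6.6]
opening: 0.289
```

```bash
python3 -m inch '{"dp":[[-1,0,0],[-1,0,0],[0,0,0]],"yaw":[0,0,0]}'; python3 -m inch '{"dp":[[0,-1,2],[0,-1,2],[0,-1,2],[0,-0.5,2],[0,0,0],[0,0,0]],"yaw":[0,0,0,0,0,0]}'
```

```text
time_s: 11.32
position: [0.483, 0.0339, 0.0218]
tcp_rot: [[0.001, 0.0, 1.0], [-0.0, 1.0, -0.0], [-1.0, -0.0, 0.001]]
force: [0.6, 0.1, -1.0]
opening: 0.293
time_s: 11.82
position: [0.4914, 0.0303, 0.0215]
tcp_rot: [[0.001, 0.0, 1.0], [-0.0, 1.0, -0.0], [-1.0, -0.0, 0.001]]
force: [0.1, 0.1, -0.6]
opening: 0.287
```

```bash
python3 -m inch '{"dp":[[0,0.4,-1.5],[0,0.2,-1],[0,0,0],[0,0,0]],"yaw":[0,0,0,0]}'; python3 -m inch '{"dp":[[0,0,0],[0,0,0],[0,0,0],[0,0,0]],"yaw":[0,0,0,0]}' 40;python3 -m inch '{"dp":[[-10,0,0],[-25,0,0],[-30,0,0],[-35,0,0],[-35,0,0],[-35,0,0],[-30,-10,0],[-20,-30,0],[0,-35,0],[0,-35,0],[0,-30,0],[0,-20,0],[0,0,0],[0,0,0]],"yaw":[0,0,0,0,0,0,0,0,0,0,0,0,0,0]}' 40;python3 - <<'E'
from rig import bot
from h import *
import pickle
c=bot.capture("top"); pickle.dump(c,open("topc.pkl","wb"))
s=bot.capture("side"); pickle.dump(s,open("sidec.pkl","wb"))
def circ(p,z,r):
    return [np.array([p[0]+r*np.cos(t),p[1]+r*np.sin(t),z]) for t in np.linspace(0,2*np.pi,80)]
def tongue(p,z): return [np.array([p[0]+a,p[1]+b,z]) for a,b in [(-.027,.013),(-.107,.013),(-.107,-.013),(-.027,-.013)]]
p=(.5760,.0310)
for cam,(u0,v0,w,h,k),n in [(c,(205,145,60,65,9),"t6"),(s,(195,185,80,60,10),"s6")]:
    im=cv2.resize(cam["color"][v0:v0+h,u0:u0+w,::-1],None,fx=k,fy=k,interpolation=cv2.INTER_CUBIC)
    cv2.imwrite(f"pics/{n}r.png",im)
    f=lambda q:((proj(cam,q)-[u0,v0]+.5)*k-.5)
    for pts,col in [(circ(p,.016,.03),(0,255,0)),(circ(p,0,.03),(0,160,0)),(tongue(p,.014),(0,255,255)),(circ(p,.184,.023),(0,0,255)),(circ(p,.074,.023),(255,0,255))]:
        cv2.polylines(im,[np.array([f(q) for q in pts]).round().astype(np.int32)],False,col,1)
    cv2.imwrite(f"pics/{n}.png",im)
E
```

```text
time_s: 12.15
position: [0.488, 0.0311, 0.0216]
tcp_rot: [[-0.0, -0.0, 1.0], [0.0, 1.0, 0.0], [-1.0, 0.0, -0.0]]
force: [-0.1, 0.1, -0.3]
opening: 0.29
time_s: 12.48
position: [0.4883, 0.0311, 0.0216]
tcp_rot: [[0.0, 0.0, 1.0], [0.0, 1.0, -0.0], [-1.0, 0.0, 0.0]]
force: [0.6, -0.4, -0.1]
opening: 0.441
time_s: 13.65
position: [0.4878, -0.1295, 0.242]
tcp_rot: [[0.0, 0.003, 1.0], [0.0, 1.0, -0.003], [-1.0, 0.0, 0.0]]
force: [-0.8, 0.7, -0.2]
opening: 0.459
```

View pics/t6.png

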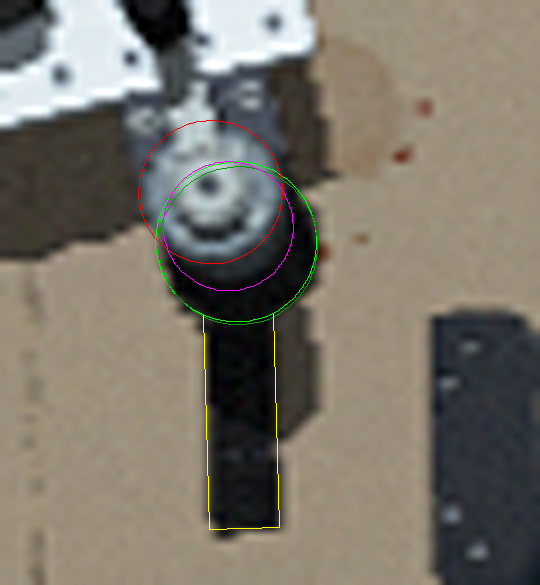

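View pics/s6.png

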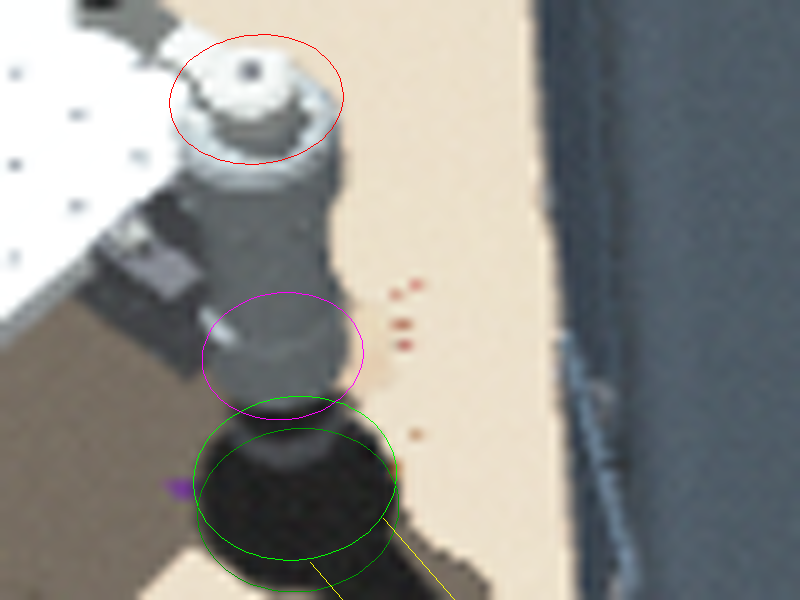

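View pics/s6r.png

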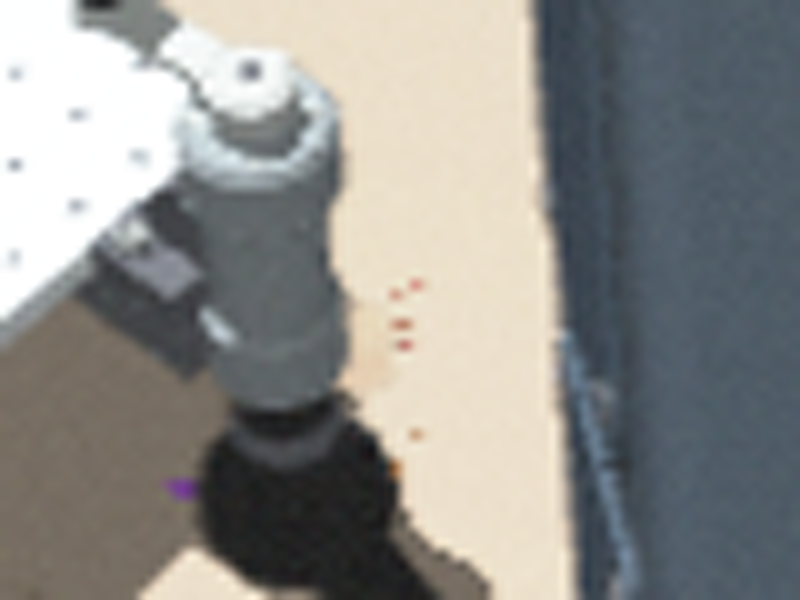

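Run:
```python
from h import *
import pickle
c=pickle.load(open("topc.pkl","rb")); s=pickle.load(open("side.pkl","rb"))
def circ(p,z,r):
    return [np.array([p[0]+r*np.cos(t),p[1]+r*np.sin(t),z]) for t in np.linspace(0,2*np.pi,80)]
p=(.6294,.0443)
ims=[]
for cam,(u0,v0,w,h,k) in [(c,(205,130,40,40,9)),(s,(190,155,40,40,9))]:
    im=cv2.resize(cam["color"][v0:v0+h,u0:u0+w,::-1],None,fx=k,fy=k,interpolation=cv2.INTER_CUBIC)
    r=im.copy()
    f=lambda q:((proj(cam,q)-[u0,v0]+.5)*k-.5)
    for pts,col in [(circ(p,.249,.01),(0,255,0)),(circ(p,.191,.01),(0,160,0))]:
        cv2.polylines(im,[np.array([f(q) for q in pts]).round().astype(np.int32)],False,col,1)
    ims.append(np.hstack([im]))
cv2.imwrite("pics/k.png",np.hstack(ims))
```

```text
(no output)
```

View pics/k.png

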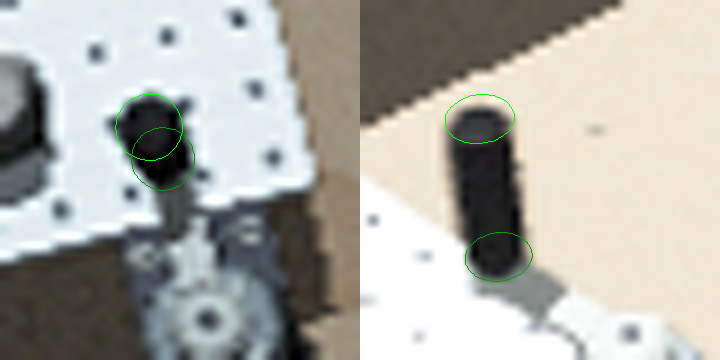

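The knob overlay at (0.6294, 0.0443) matches both views, so I go to it from above.

```bash
python3 -m inch '{"dp":[[-25,0,0],[-25,10,10],[0,25,20],[0,30,25],[0,35,25],[0,35,25],[0,25,20],[0,14,16.6],[0,0,0],[0,0,0]],"yaw":[0,0,0,0,0,0,0,0,0,0]}' 45
python3 - <<'E'
from rig import bot
from h import *
c=bot.capture("wrist");cv2.imwrite("pics/w7.png",c["color"][:,:,::-1])
c=bot.capture("top");crop(c,195,115,80,60,8,"pics/t7.png")
E
```

```text
time_s: 14.58
position: [0.6277, 0.0454, 0.291]
tcp_rot: [[-0.002, -0.004, 1.0], [-0.0, 1.0, 0.004], [-1.0, 0.0, -0.002]]
force: [-0.1, -0.4, -0.6]
opening: 0.519
```

View pics/w7.png

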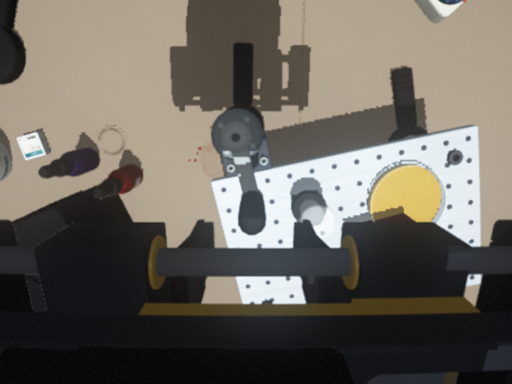

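The knob at (250,210) sits between the fingers, so I descend and grip it.

```bash
python3 -m inch '{"dp":[[20,-1,1],[25,0,0],[15,0,0],[9,0,0],[0,0,0],[0,0,0]],"yaw":[0,0,0,0,0,0]}' 45; python3 -m inch '{"dp":[[0,0,0],[0,0,0],[0,0,0],[0,0,0],[0,0,0],[0,0,0],[0,0,0]],"yaw":[0,0,0,0,0,0,0]}' 0; python3 -c "
from rig import bot
s=bot.read_state();print(s['position'],s['force'])"
```

```text
time_s: 15.18
position: [0.629, 0.0412, 0.2228]
tcp_rot: [[-0.0, 0.001, 1.0], [-0.0, 1.0, -0.001], [-1.0, -0.0, -0.0]]
force: [0.0, -0.3, -0.4]
opening: 0.519
time_s: 15.77
position: [0.6299, 0.0428, 0.2233]
tcp_rot: [[0.002, -0.0, 1.0], [0.001, 1.0, 0.0], [-1.0, 0.001, 0.002]]
force: [0.5, 3.1, 3.0]
opening: 0.218
[0.62985239 0.04277261 0.22331186] [0.53103805 3.06338415 3.04389396]
```

Run:
```python
import numpy as np
r=[];e=np.zeros(2)
for k in range(24):
    a=np.radians(12-15*k);b=np.radians(12-15*(k+1))
    t=55*np.array([np.sin(b)-np.sin(a),np.cos(b)-np.cos(a)])
    q=(t+e).round(1);e=t+e-q;r.append([0,*q.tolist()])
for i in range(0,24,6):print(i,str(r[i:i+6]).replace(" ",""))
```

```text
0 [[0,-14.3,1.1],[0,-14.1,-2.6],[0,-13.0,-6.2],[0,-10.9,-9.3],[0,-8.1,-11.8],[0,-4.8,-13.6]]
6 [[0,-1.2,-14.3],[0,2.7,-14.1],[0,6.1,-13.0],[0,9.4,-10.9],[0,11.8,-8.1],[0,13.5,-4.8]]
12 [[0,14.3,-1.1],[0,14.2,2.6],[0,12.9,6.2],[0,10.9,9.3],[0,8.2,11.8],[0,4.8,13.6]]
18 [[0,1.1,14.3],[0,-2.6,14.1],[0,-6.2,13.0],[0,-9.3,10.9],[0,-11.9,8.1],[0,-13.5,4.8]]
```

```bash
python3 -m inch '{"dp":[[0,-14.3,1.1],[0,-14.1,-2.6],[0,-13.0,-6.2]],"yaw":[0,0,0]}'; python3 -m inch '{"dp":[[0,-10.9,-9.3],[0,-8.1,-11.8],[0,-4.8,-13.6]],"yaw":[0,0,0]}'; python3 -m inch '{"dp":[[0,0,0],[0,0,0]],"yaw":[0,0]}'
```

```text
time_s: 16.02
position: [0.6221, 0.0003, 0.2232]
tcp_rot: [[0.001, -0.001, 1.0], [0.001, 1.0, 0.001], [-1.0, 0.001, 0.001]]
force: [-1.7, 4.4, 4.9]
opening: 0.225
time_s: 16.27
position: [0.5868, -0.0234, 0.2232]
tcp_rot: [[0.002, 0.002, 1.0], [0.003, 1.0, -0.002], [-1.0, 0.003, 0.002]]
force: [1.0, 9.4, 4.5]
opening: 0.219
time_s: 16.43
position: [0.5837, -0.0238, 0.2231]
tcp_rot: [[-0.005, 0.001, 1.0], [0.001, 1.0, -0.001], [-1.0, 0.001, -0.005]]
force: [-4.3, 4.7, 8.1]
opening: 0.217
```

Run:
```python
import numpy as np
from scipy.optimize import least_squares
P=np.array([(.6299,.0428),(.6221,.0003),(.5868,-.0234),(.5837,-.0238)])
f=lambda c:np.hypot(*(P-c).T)-.055
r=least_squares(f,[.576,.031]);print(r.x,f(r.x)*1e3)
```

```text
[0.57624965 0.03064287] [ 0.01050619 -0.01869391  0.06306648 -0.04971863]
```

The circle fit puts the jack axis at (0.5762, 0.0306). From where I released it, the cup is at about (0.5762, 0.0311), so it is centred. I continue winding and log the tangential force.

```bash
cat > tf.py <<'E'
from rig import bot
import numpy as np
s=bot.read_state();p=s["position"][:2]-[.5762,.0306];r=np.hypot(*p);u=p/r;F=s["force"]
t=np.array([u[1],-u[0]])
print("ang %.1f r %.1f Ftan(resist) %.2f Frad %.2f Fz %.1f t %.2f"%(np.degrees(np.arctan2(p[1],p[0])),r*1e3,-F[:2]@t,F[:2]@u,F[2],s["time_s"]))
E
python3 -m inch '{"dp":[[0,-1.2,-14.3],[0,2.7,-14.1],[0,6.1,-13.0]],"yaw":[0,0,0]}'>/dev/null; python3 tf.py; python3 -m inch '{"dp":[[0,9.4,-10.9],[0,11.8,-8.1],[0,13.5,-4.8]],"yaw":[0,0,0]}'>/dev/null; python3 tf.py;  python3 -m inch '{"dp":[[0,14.3,-1.1],[0,14.2,2.6],[0,12.9,6.2]],"yaw":[0,0,0]}'>/dev/null; python3 tf.py;  python3 -m inch '{"dp":[[0,10.9,9.3],[0,8.2,11.8],[0,4.8,13.6]],"yaw":[0,0,0]}'>/dev/null; python3 tf.py
```

```text
ang -121.6 r 55.1 Ftan(resist) 2.67 Frad -9.37 Fz -0.7 t 16.68
ang -165.3 r 55.1 Ftan(resist) 3.72 Frad -4.44 Fz 1.4 t 16.93
ang 149.7 r 55.4 Ftan(resist) 4.08 Frad -1.58 Fz 4.9 t 17.18
ang 105.2 r 55.4 Ftan(resist) 4.31 Frad -0.02 Fz 8.3 t 17.43
```

```bash
python3 -m inch '{"dp":[[0,1.1,14.3],[0,-2.6,14.1],[0,-6.2,13.0]],"yaw":[0,0,0]}'>/dev/null; python3 tf.py; python3 -m inch '{"dp":[[0,-9.3,10.9],[0,-11.9,8.1]],"yaw":[0,0]}'>/dev/null; python3 tf.py
python3 - <<'E'
from rig import bot
from h import *
import pickle
s=bot.capture("side"); pickle.dump(s,open("sided.pkl","wb")); crop(s,195,185,80,60,10,"pics/s8.png")
E
```

```text
ang 59.0 r 55.2 Ftan(resist) 4.53 Frad 2.16 Fz 6.4 t 17.68
ang 27.8 r 55.1 Ftan(resist) 3.38 Frad 2.47 Fz 4.8 t 17.85
```

View pics/s8.png

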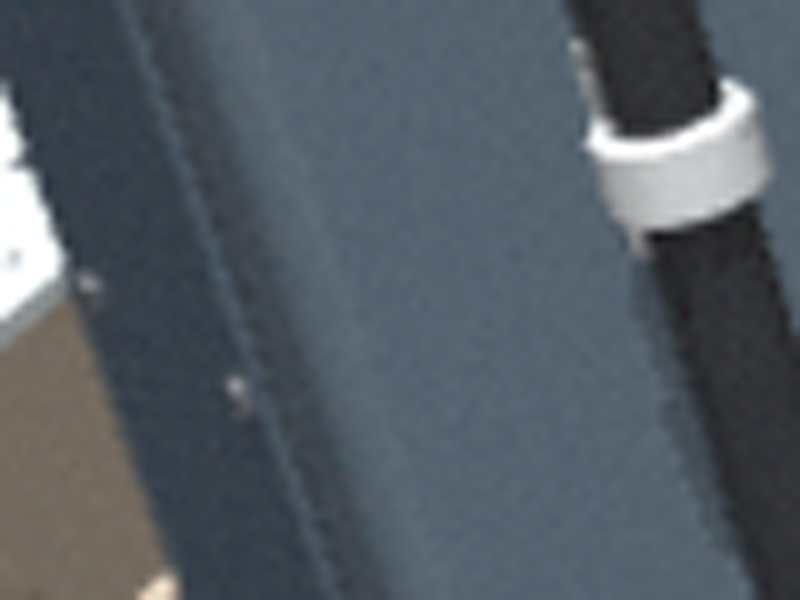

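```bash
python3 -m inch '{"dp":[[0,-13.5,4.8],[0,-14.3,1.1]],"yaw":[0,0]}'>/dev/null; python3 tf.py; python3 -m inch '{"dp":[[0,-14.1,-2.6],[0,-13.0,-6.2]],"yaw":[0,0]}'>/dev/null; python3 tf.py
```

```text
ang -2.9 r 55.0 Ftan(resist) 3.05 Frad -0.56 Fz 4.6 t 18.07
ang -34.1 r 55.0 Ftan(resist) 4.45 Frad -3.33 Fz 6.4 t 18.23
```

```bash
python3 -m inch '{"dp":[[0,-10.9,-9.3],[0,-8.1,-11.8]],"yaw":[0,0]}'>/dev/null; python3 tf.py; python3 -m inch '{"dp":[[0,-4.8,-13.6],[0,-1.2,-14.3]],"yaw":[0,0]}'>/dev/null; python3 tf.py
```

```text
ang -64.2 r 55.0 Ftan(resist) 4.02 Frad -6.94 Fz 6.1 t 18.40
ang -93.6 r 55.1 Ftan(resist) 3.32 Frad -9.87 Fz 3.2 t 18.57
```

```bash
python3 -m inch '{"dp":[[0,2.7,-14.1],[0,6.1,-13.0]],"yaw":[0,0]}'>/dev/null; python3 tf.py; python3 -m inch '{"dp":[[0,9.4,-10.9],[0,11.8,-8.1]],"yaw":[0,0]}'>/dev/null; python3 tf.py
```

```text
ang -122.2 r 55.1 Ftan(resist) 3.74 Frad -10.42 Fz 0.3 t 18.73
ang -150.9 r 55.1 Ftan(resist) 3.33 Frad -4.86 Fz 0.2 t 18.90
```

```bash
python3 -m inch '{"dp":[[0,13.5,-4.8],[0,14.3,-1.1]],"yaw":[0,0]}'>/dev/null; python3 tf.py
```

```text
ang 179.2 r 55.2 Ftan(resist) 4.05 Frad -3.32 Fz 2.6 t 19.07
```

```bash
python3 -m inch '{"dp":[[0,14.2,2.6],[0,12.9,6.2]],"yaw":[0,0]}'>/dev/null; python3 tf.py; python3 -m inch '{"dp":[[0,10.9,9.3],[0,8.2,11.8]],"yaw":[0,0]}'>/dev/null; python3 tf.py
```

```text
ang 149.5 r 55.4 Ftan(resist) 3.19 Frad -2.49 Fz 5.7 t 19.23
ang 120.2 r 55.4 Ftan(resist) 3.69 Frad -1.42 Fz 7.9 t 19.40
```

```bash
python3 -m inch '{"dp":[[0,4.8,13.6],[0,1.1,14.3]],"yaw":[0,0]}'>/dev/null; python3 tf.py; python3 -m inch '{"dp":[[0,-2.6,14.1],[0,-6.2,13.0]],"yaw":[0,0]}'>/dev/null; python3 tf.py
```

```text
ang 90.3 r 55.4 Ftan(resist) 4.38 Frad 1.77 Fz 9.2 t 19.57
ang 59.9 r 55.3 Ftan(resist) 5.01 Frad 2.88 Fz 8.9 t 19.73
```

```bash
python3 -m inch '{"dp":[[0,-9.3,10.9],[0,-11.9,8.1]],"yaw":[0,0]}'>/dev/null; python3 tf.py
```

```text
ang 29.4 r 55.1 Ftan(resist) 7.28 Frad 2.40 Fz 6.6 t 19.90
```

```bash
python3 -m inch '{"dp":[[0,-8.9,3.6]],"yaw":[0]}'>/dev/null; python3 tf.py
```

```text
ang 18.2 r 55.0 Ftan(resist) 6.62 Frad 2.69 Fz 5.6 t 19.98
```

The last two readings, 7.3 N and 6.6 N, compare with about 3.5 N free at the same angles. The rise puts contact near 84°, so I'm about 66° past it, roughly 65 N on the foot. I stop here, settle, release and retreat.

```bash
python3 -m inch '{"dp":[[0,0,0],[0,0,0],[0,0,0],[0,0,0]],"yaw":[0,0,0,0]}'>/dev/null; python3 tf.py;python3 -m inch '{"dp":[[0,0,0],[0,0,0],[0,0,0],[0,0,0]],"yaw":[0,0,0,0]}' 45; python3 tf.py
```

```text
ang 16.3 r 55.0 Ftan(resist) 0.60 Frad 4.39 Fz 5.2 t 20.32
time_s: 20.65
position: [0.6264, 0.0462, 0.2213]
tcp_rot: [[-0.004, -0.0, 1.0], [-0.0, 1.0, 0.0], [-1.0, -0.0, -0.004]]
force: [-0.5, 0.4, -0.1]
opening: 0.438
ang 17.3 r 52.6 Ftan(resist) 0.49 Frad -0.34 Fz -0.1 t 20.65
```

```bash
python3 -m inch '{"dp":[[-12,0,0],[-25,0,0],[-30,0,0],[-15,0,0],[0,-10,-10],[0,-25,-20],[0,-35,-20],[0,-35,-20],[0,-35,-20],[0,-35,-20],[0,-20,-10],[0,-10,-10],[0,0,0],[0,0,0]],"yaw":[0,0,0,0,0,0,0,0,0,0,0,0,0,0]}' 45
python3 - <<'E'
from rig import bot
from h import *
c=bot.capture("side");crop(c,185,150,90,95,6,"pics/s9.png")
c=bot.capture("top");crop(c,195,115,100,100,6,"pics/t9.png")
c=bot.capture("wrist");cv2.imwrite("pics/w9.png",c["color"][:,:,::-1])
E
```

```text
time_s: 21.82
position: [0.4972, -0.1587, 0.3041]
tcp_rot: [[-0.001, 0.002, 1.0], [0.001, 1.0, -0.002], [-1.0, 0.001, -0.001]]
force: [-0.0, 0.6, 0.2]
opening: 0.515
```

View pics/s9.png

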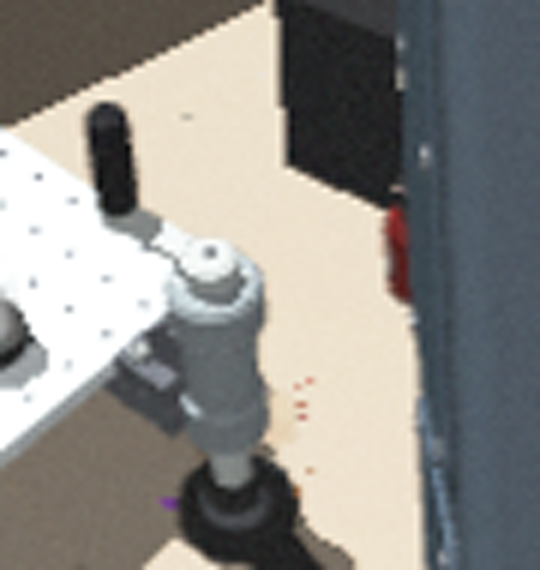

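View pics/t9.png

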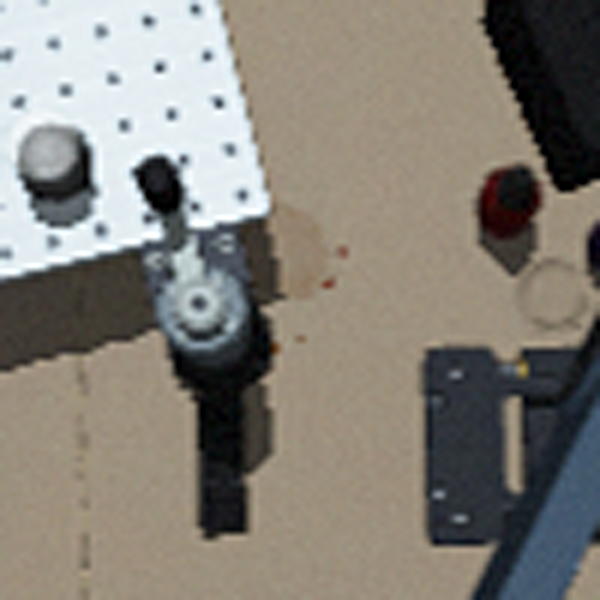

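The foot stands inside the cup and the crank has stayed where I left it, with the bystanders in place. Handing in.

```bash
python3 -c "
from rig import bot
print(bot.hand_in())"
```

```text
the job is handed in; nothing more can be done
None
```

I slid the middle-sized pad under the crank-down leg, wound the crank clockwise about two turns until the foot bore on the pad, let go, and handed the job in at about 22 s. No verdict was reported.

- **Pad position:** the first nudge under the leg stuck about 5 mm short, so I regripped and moved it on. A circle fit while cranking put the jack's axis at (0.5762, 0.0306). The cup came out at about (0.5762, 0.0311), taking the grip point as 88 mm from the cup's centre. Before winding, one top-view reading put the cup about 2 mm short in x, still inside the 6 mm limit.
- **Load:** the tangential push was 3–4.5 N in free running. It rose to 7.3 N and 6.6 N at the last two readings, where the previous turn had shown about 3.4 N. That suggests roughly 65 N on the foot, probably 50–80 N. I did not check it a second way.
- **Last look:** the side view shows the foot standing inside the cup. The knob was still where I left it, the gripper was clear, and nothing in the cropped views was disturbed. The timer and the jar were outside those last views, so I did not check them again.

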